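# Centre a top-heavy crystal specimen on the balance pan and take the reading

### The arm

A 6-joint arm with a two-finger parallel gripper is mounted at the origin on the work surface. World frame = base frame: x ahead of the robot, y to its left, z up, the work surface at z = 0. Lengths are in mm, angles in rad, forces in N, time in s.
With the tool pointing down it reaches from about 250 to 725 mm from the base axis. Payload 4 kg.
Tool frame: the origin (TCP) lies midway between the tips of the shut fingers; the grasp point (between the pads) lies 19 mm behind it (ctrl.tcp_to_grasp is the z of the grasp point in the tool frame, in mm); z points along the fingers, y is the line along which they close (so a half turn about z gives the same grasp; the last joint's range is limited). The gripper opens to 85 mm and grips with 20 to 120 N. Pads are 22 mm wide; open, the fingers measure 114 mm over their backs; the gripper's body (76 mm by 85 mm) begins 54 mm behind the grasp point. The pads swing forward as they close: fully open they stand 13 mm farther back than shut.
Start: joints at [1.343, 0.241, 0.005, 1.335, 0, 1.571], TCP at [112.916, 487.083, 231.306] pointing down, gripper open.
Joint ranges: [-2.72, 2.72], [-1.05, 1.87], [-1.09, 1.28], [-1.99, 2.15], [-1.42, 1.44], [-3.14, 3.14]. Speed limits (rad/s): [2.79, 2.79, 3.14, 3.14, 3.14, 3.14].

### API

Orientations are given as a rotation vector (axis times angle).
In Python, from bench import ctrl gives the robot as it stands. Calls block until the motion is done:
- ctrl.move_pose(position, orientation): joint-space move of the TCP to a pose.
- ctrl.servo_line(position, orientation=None, feed=150): straight line of the TCP; orientation=None keeps the orientation; feed is the mean speed in mm/s.
- ctrl.movej(angles): joint-space move.
- ctrl.open() and ctrl.gripper_close(): open the fingers fully, or close them until they stop; the grip force is fixed at half the most.
- ctrl.sleep(seconds).
- ctrl.inverse_kinematics(position, orientation): joint angles nearest the present ones, or None.
- ctrl.get_obs(): the state.
- ctrl.camera(name): name is "scene" or "top" or "wrist"; returns the picture (420x560x3 uint8, red, green, blue); there is no depth.
- ctrl.get_calibration(name): a dict with "intrinsics" (3x3 intrinsics, pixels), "distortion" ([k1, k2, p1, p2, k3] as OpenCV has them; the pictures are not rectified), "xyz" and "rotation" of the camera in the world. Camera axes: x right, y down, z forward; pixel columns grow to the right and rows downward; lengths in mm; the calibration is good to about 2 mm. A picture is of the moment at which its call begins: read the wrist's pose just before it. get_calibration takes no time and is no camera call; for the wrist camera it gives the pose at the moment of the call.
A pose or a line that the arm cannot do raises ctrl.MotionError and nothing moves.
- ctrl.sign_off(): hands the job in; it is judged then, once.
Trained networks look in the newest picture that a camera, given by its name, has taken for a name from the list of things; names that differ only in an ending like _2 or _b are one class to them, and where a whole thing is asked for, a point or a joint stands for the part that bears it (a point fixed in the world has none). Each returns a list of dicts, best first, with "confidence" (0 to 1); they miss things now and then, are a little off and sometimes report something else, mostly with a low value. They report only what shows in the picture. A call takes as long as a camera call. They do not tell look-alikes from the thing itself.
- ctrl.spot_in(query, camera): "xyz" ([x, y, z] in mm, in world coordinates, good to about 4 mm: the middle of the surface that is visible of it).
- ctrl.spot_point(query, camera): "xyz" ([x, y, z] in mm, in world coordinates, good to about 4 mm: a listed point, or the origin of a listed thing).
The state is a dict: "time": time; "joint_positions": joint angles; "qd": joint speeds; "tau": joint torques, N m; "tool_pos": TCP position; "tool_rot": TCP orientation; "wrist_force": force on the tool from outside, world axes, zero at the start; "wrist_torque": the same for the moment, N m; "opening": finger opening in mm; "grip_force": force on a finger pad.
Only numpy, scipy, OpenCV 4.12 (cv2) and the standard library are available. Lean on these libraries where they do the work, as an engineer would, in place of code of your own. Each camera call takes 0.05 s, during which the arm holds its last target. There are 200 camera calls.

### The job

The little crystal on its brass stand has been left near the rim of the balance's round pan. With the fingertips nudge it gently across the pan by its foot, with light taps, until the foot stands wholly inside the ring engraved round the pan's middle, without pinching or lifting it, tipping it over or letting it fall off. Then take the fingers away from it, press the square key on the balance fully down to take the reading, and leave everything else on the desk where it is.

Things in the scene. Friction and masses are not known exactly. Their poses are not given: they have to be found in the camera images.
- specimen: Top-heavy crystal on a brass stand, on the pan: round foot 30 mm across (its widest part) and 10 mm high, stem 12 mm, cup 22 mm, pointed crystal 26 mm across; 60 mm tall, 60 to 120 g. Origin at the centre of the foot's underside, z up. It slides under about 1 N; pushed at the foot it slides upright, pushed above about 15 mm it tips. Over 10 N on it is rough.
- pan_center (a point): Centre of the top face of the balance's round steel pan, 52 mm above the desk: a fixed flat disc 90 mm across, 4 mm thick, its top 12 mm above the housing. A dark ring of 45 mm outer diameter is engraved round the centre; the specimen's 30 mm foot belongs wholly inside it. The yaw of this frame means nothing.
- balance: The balance, fixed to the desk: black flat housing 190 mm (x) by 160 mm (y) by 40 mm high. Origin at the centre of its underside, on the desk. In its frame the pan's centre is at x +22 mm, y 0; the display (flat, 62 mm wide) at x -68 mm; the key at x -68 mm, y +54 mm.
- key (a joint): Travel of the square grey key of the balance, downwards: 0 up, 0.005 (m) fully down. A spring holds it up: 1.2 N starts it, 4 N has it fully down; it comes back when released.
- key_top (a point): Centre of the key's top face, 26 mm square, 7 mm above the housing (47 mm above the desk) when up; it is pressed straight down and moves down with the key.
- specimen_b: Bystander: another crystal on a brass stand, a little broader (foot 37 mm), 60 mm tall, standing on the desk beyond the balance. Origin at the centre of its underside. Not to be moved.
- tweezers: Bystander: steel tweezers 150 mm long, 6 mm high, lying on the desk to the left (+y) of the balance. Origin at mid-length, underside.
- torch: Bystander: black pocket torch 120 mm long, 29 mm high, lying on the desk to the right (-y) of the balance. Origin near mid-length, underside.
- lens_cap: Bystander: black disc 50 mm in diameter, 10 mm high, on the desk beyond the balance. Origin at the centre of its underside.
- loupe: Bystander: steel folding loupe about 55 mm long, 18 mm high, on the desk between robot and balance. Origin at the underside of its case.
- weight_big: Bystander: brass calibration weight 24 mm in diameter, 34 mm high, on the desk between robot and balance. Origin at the centre of its underside.
- weight_small: Bystander: brass calibration weight 16 mm in diameter, 20 mm high, standing on the balance's housing near its front right corner (balance x -65 mm, y -60 mm). Origin at the centre of its underside.
Things that resemble listed ones, but are neither listed nor needed, are in the scene too. What is shaped like the specimen but pink or red is not meant. What is shaped like the balance but green is not meant.

How it is judged (in metres and radians):
On the way, in this order (a step that is already met when the one before it is completed fails the run):
1. the specimen stands upright and at rest with its foot inside the ring, the fingers off it (horizontal distance between specimen and pan_center below 0.0075 m and angle between specimen's own z axis and vertical below 0.05 rad and linear speed of specimen below 0.01 m/s and contact force between each of the fingers, the arm and specimen below 0.02 N), for 0.3 s.
2. the key is pressed fully down while the specimen stands in the ring (value of joint key above 0.0042 m and horizontal distance between specimen and pan_center below 0.0075 m), for 0.05 s.
At the end, for the whole second after the job is handed in: The specimen stands upright (within 3 degrees) and at rest on the pan with its foot's centre within 7.5 mm of the pan's centre, so that the foot is inside the ring; the key, pressed fully after that, is up again (horizontal distance between specimen and pan_center below 0.0075 m and angle between specimen's own z axis and vertical below 0.05 rad and z of specimen in the frame of pan_center between -0.003 and 0.003 m and linear speed of specimen below 0.01 m/s and value of joint key below 0.001 m); the robot touches nothing.
It fails at once if the specimen tips by more than 17 degrees (angle between specimen's own z axis and vertical above 0.3 rad).
It fails at once if the specimen is lifted more than 8 mm off the pan (z of specimen in the frame of pan_center above 0.008 m).
It fails at once if the specimen drops off the pan (z of specimen in the frame of pan_center below -0.006 m).
It fails at once if the specimen is struck, pushed or pinched with more than 10 N (contact force between any of the fingers, the arm and specimen above 10 N).
It fails at once if a bystander is moved by more than 10 mm (distance of any of specimen_b, tweezers, torch, lens_cap, loupe, weight_big, weight_small from where it was at the start of the episode above 0.01 m).
It also fails if it takes over 42 s, if anything falls off the work surface, if the arm or the gripper's body presses on something with over 40 N, if the wrist force passes 120 N, or if a joint passes its speed limit or range.

## Working session

There is one attempt and no reset: what is moved stays moved. The work goes in short steps, each a Python script; the robot and the scene stay as the last script left them, time stands still between calls to the robot, and variables do not carry over. Pictures are saved under pics/ and viewed, at most 10 in all, crops included, and the job is handed in when it is done.

```bash
ls; mkdir -p pics; python3 - <<'E'
from bench import ctrl
import cv2
o=ctrl.get_obs();print(o['time'],o['tool_pos'],o['tool_rot'],o['opening'],ctrl.tcp_to_grasp)
for c in ('scene','top'):
    im=ctrl.camera(c);cv2.imwrite(f'pics/{c}0.png',im[:,:,::-1])
    k=ctrl.get_calibration(c);print(c,k)
    for q in ('specimen','pan_center','key_top','balance','weight_small'):
        for d in ctrl.spot_point(q,c)[:4]: print(c,q,[round(float(x)) for x in d['xyz']],round(d['confidence'],2))
print(ctrl.get_obs()['time'])
E
```

```text
pics
0.0 [112.80155661 486.45639682 230.41484108] [-0.35712376 -3.12102703  0.00328018] 85.31912051946625 -18.700000000000003
scene {'intrinsics': array([[447.40064721,   0.        , 282.36297428],
       [  0.        , 447.40064721, 209.46664994],
       [  0.        ,   0.        ,   1.        ]]), 'distortion': array([-0.01771851,  0.        ,  0.        ,  0.        ,  0.        ]), 'xyz': array([1028.12288498,  666.13836455,  779.80402134]), 'rotation': array([-0.89821893, -2.46309826,  1.13258263])}
scene specimen [604, 212, 5] 0.79
scene specimen [697, 58, 2] 0.78
scene specimen [446, -121, 3] 0.62
scene specimen [554, 19, 48] 0.57
scene pan_center [573, 19, 50] 0.63
scene key_top [483, 73, 46] 0.64
scene key_top [117, 384, 41] 0.64
scene key_top [570, -263, 42] 0.57
scene balance [550, 17, -4] 0.89
scene balance [639, -313, -3] 0.78
scene balance [183, 322, -7] 0.77
scene weight_small [480, -45, 39] 0.6
top {'intrinsics': array([[381.68461169,   0.        , 286.74546364],
       [  0.        , 381.68461169, 212.12843227],
       [  0.        ,   0.        ,   1.        ]]), 'distortion': array([0.00834103, 0.        , 0.        , 0.        , 0.        ]), 'xyz': array([ 340.65868173,   19.19542139, 1000.25032431]), 'rotation': array([-2.14926202,  2.14183763, -0.17091356])}
top specimen [697, 61, -1] 0.75
top specimen [604, 208, -3] 0.67
top specimen [549, 19, 52] 0.54
top specimen [445, -121, 2] 0.47
top pan_center [574, 19, 55] 0.8
top key_top [572, -265, 46] 0.51
top key_top [115, 382, 43] 0.47
top key_top [487, 71, 48] 0.4
top balance [186, 321, -6] 0.84
top balance [636, -314, 0] 0.62
top weight_small [482, -44, 37] 0.45
0.6
```

View pics/scene0.png

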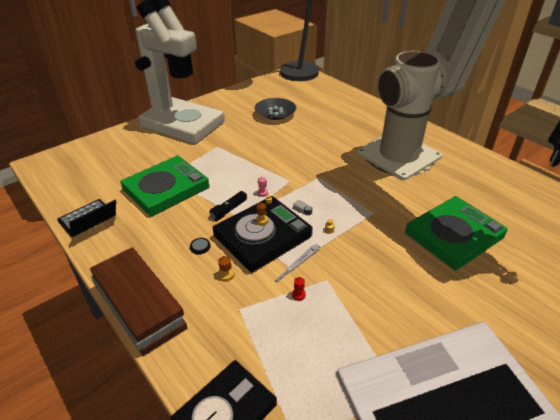

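View pics/top0.png

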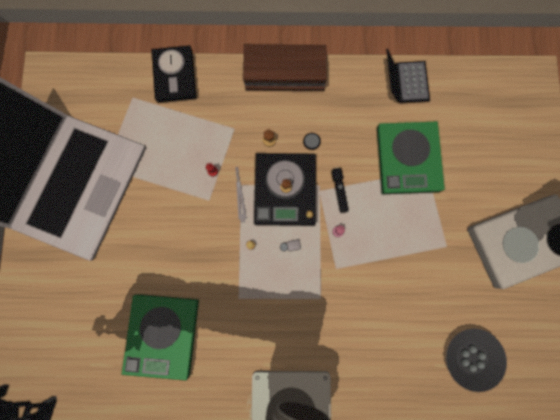

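The orange specimens are at scene (262,213), on the black balance's pan, and (226,267), on the desk (specimen_b). Their look-alikes are the red one at (299,288) and the pink one at (263,186). The balances are the black one at (262,232) and the green ones at (165,184) and (456,232). I choose the orange specimen on the black pan, at about (550,19). It has to move +x by about 24 mm. Next I'll hover there with the fingers shut and check with the wrist camera.

```bash
cat > h.py <<'E'
from bench import ctrl
import cv2, numpy as np
from scipy.spatial.transform import Rotation as R
def rot(t=0.2,yaw=0):  # tips lean ahead by t; yaw turns push direction about world z
    return (R.from_rotvec([0,0,yaw])*R.from_rotvec([0,-t,0])*R.from_rotvec([0,-np.pi,0])).as_rotvec()
def ray(c,px,z,k=None):
    k=k or ctrl.get_calibration(c)
    n=cv2.undistortPoints(np.array([[px]],float),k['intrinsics'],k['distortion'])[0,0]
    d=R.from_rotvec(k['rotation']).apply([*n,1]); o=k['xyz']; return o+d*(z-o[2])/d[2]
def proj(k,p):
    Rw=R.from_rotvec(k['rotation']).inv(); 
    return cv2.projectPoints(np.array(p,float).reshape(-1,3),Rw.as_rotvec(),-Rw.apply(k['xyz']),k['intrinsics'],k['distortion'])[0][:,0]
E
python3 - <<'E'
from h import *
ctrl.gripper_close()
ctrl.move_pose([450,19,190],rot())
o=ctrl.get_obs();print(o['time'],o['tool_pos'],o['opening'])
k=ctrl.get_calibration('wrist');im=ctrl.camera('wrist');cv2.imwrite('pics/w1.png',im[:,:,::-1]);print(k)
np.savez('w1.npz',**k)
for q in ('specimen','pan_center','key_top','weight_small'):
    for d in ctrl.spot_point(q,'wrist')[:3]: print(q,d['xyz'].round(1) if hasattr(d['xyz'],'round') else d['xyz'],round(d['confidence'],2))
print(ctrl.get_obs()['time'])
E
```

```text
3.4333 [450.17411726  19.57603899 190.11306599] 0.14280455414552784
{'intrinsics': array([[295.96980491,   0.        , 275.78737004],
       [  0.        , 295.96980491, 210.13911254],
       [  0.        ,   0.        ,   1.        ]]), 'distortion': array([-0.02721592,  0.        ,  0.        ,  0.        ,  0.        ]), 'xyz': array([352.8527689 ,  18.47148442, 317.25382074]), 'rotation': array([1.94928558, 1.94904079, 0.48584496])}
specimen [447.1, -121.2, -3.4] 0.82
specimen [606.8, 210.7, -5.8] 0.75
key_top [486.0, 70.3, 44.0] 0.66
key_top [569.4, -261.5, 44.1] 0.57
weight_small [481.3, -42.1, 42.0] 0.49
3.6833
```

View pics/w1.png

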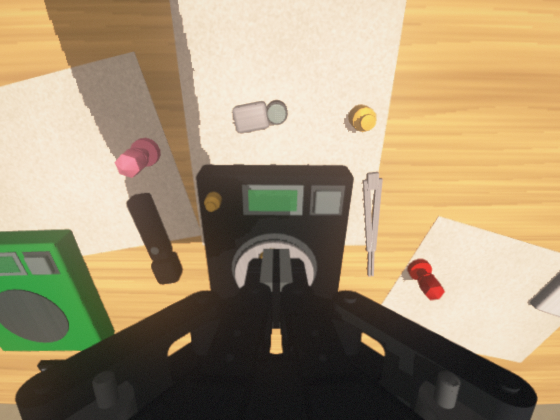

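The wrist image shows the black balance, with its key at (327,203) and weight_small at (213,202). The shut fingers hide the pan's middle, so I'll move ahead to get a clear view of the specimen.

```bash
cat > look.py <<'E'
from h import *
import sys
n=sys.argv[1]
ctrl.move_pose([625,19,200],rot(0.0))
k=ctrl.get_calibration('wrist');im=ctrl.camera('wrist');np.savez(n+'.npz',**k)
for q in ('specimen','pan_center','key_top'):
    for d in ctrl.spot_point(q,'wrist')[:3]: print(q,np.round(d['xyz'],1),round(d['confidence'],2))
p=proj(k,[573.5,19,52])[0];print('proj pan',p,k['xyz'])
cx,cy=p.astype(int);y0=max(cy-75,0);x0=cx-100
c=im[y0:y0+150,x0:x0+200];print('crop origin',x0,y0,'scale 4')
cv2.imwrite(f'pics/{n}.png',cv2.resize(c,None,fx=4,fy=4,interpolation=cv2.INTER_CUBIC)[:,:,::-1])
print(ctrl.get_obs()['time'])
E
python3 look.py w2
```

```text
specimen [ 448.8 -122.4   -2.1] 0.89
specimen [606.4 212.   -5.4] 0.84
specimen [691.3  62.9  -0.9] 0.74
pan_center [574.9  17.6  53.4] 0.91
key_top [486.4  71.6  45. ] 0.88
proj pan [276.51526325 144.38188494] [554.08189347  18.15637612 343.54143256]
crop origin 176 69 scale 4
4.6333
```

View pics/w2.png

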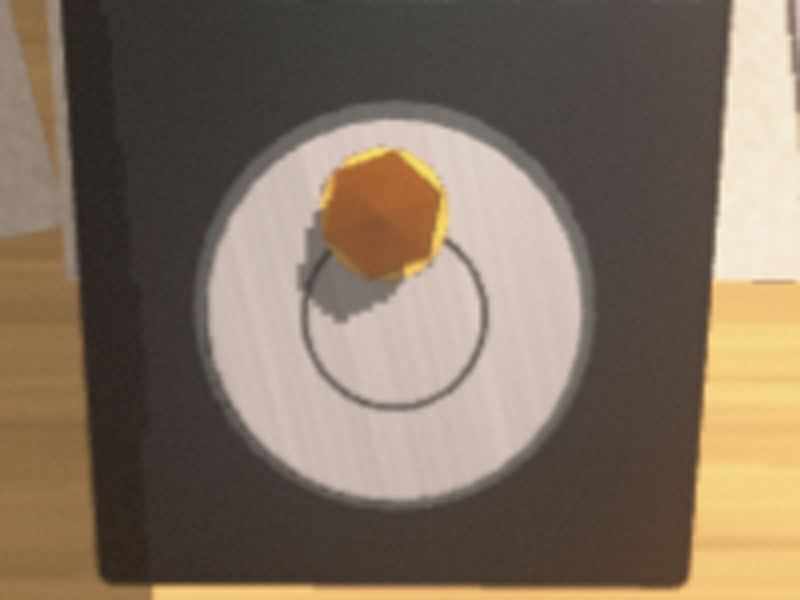

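The crop shows the orange crystal with its brass foot, centred at crop (385,212), and the engraved ring, centred at crop (395,316). This confirms the choice.

```bash
python3 - <<'E'
from h import *
k=dict(np.load('w2.npz'))
f=lambda u,v,z: ray('w',[176+(u+.5)/4-.5,69+(v+.5)/4-.5],z,k)
for v in (210,214): s=f(385,v,62); print('spec',s)
c=f(395,316,52);print('pan',c)
d=(c-s)[:2];print(d,np.hypot(*d),np.arctan2(d[1],d[0]))
for u,v in((209,310),(582,310),(395,118),(395,500)):print(f(u,v,52))
E
```

```text
spec [551.99075747  14.73494651  62.        ]
spec [552.87003965  14.7312607   62.        ]
pan [576.57703162  16.92865411  52.        ]
[23.70699197  2.19739341] 23.808612015867087 0.09242559218967542
[575.07478161 -28.03656099  52.        ]
[575.14477071  62.14378418  52.        ]
[531.38401054  17.01694884  52.        ]
[622.2421805   16.83746141  52.        ]
```

```bash
cat > push.py <<'E'
from h import *
def push(s,yaw,Lstart,Lend,step=3,feed=20,tilt=0.1,z=56):
    s=np.array(s[:2]);u=np.array([np.cos(yaw),np.sin(yaw)]);r=rot(tilt,yaw)
    P=lambda L,h=z:[*(s-L*u),h]
    ctrl.move_pose(P(Lstart,125),r); ctrl.servo_line(P(Lstart),r,feed=100)
    f0=np.array(ctrl.get_obs()['wrist_force'])
    for L in np.arange(Lstart-step,Lend-1e-6,-step):
        ctrl.servo_line(P(L),r,feed=feed)
        o=ctrl.get_obs();print(round(L,1),np.round(np.array(o['wrist_force'])-f0,2),np.round(o['tool_pos'],1),round(o['time'],2))
    ctrl.servo_line(P(L+12),r,feed=80); ctrl.servo_line(P(L+12,125),r,feed=150)
E
python3 - <<'E'
from push import *
push([552.4,14.7],0.09,36,8)
E
python3 look.py w3
```

```text
33.0 [ 0.1   0.14 -0.92] [520.2  11.8  56.6] 6.38
30.0 [-0.35  0.24 -1.59] [522.7  12.   56.1] 6.67
27.0 [0.16 0.42 0.21] [525.6  12.3  56. ] 6.97
24.0 [ 0.27 -0.16 -0.29] [528.7  12.6  56. ] 7.28
21.0 [-0.54  1.24 -0.52] [531.7  12.8  56. ] 7.58
18.0 [ 0.59  0.12 -0.03] [534.8  13.1  56. ] 7.88
15.0 [-0.79  0.11 -0.46] [537.7  13.4  56. ] 8.18
12.0 [ 0.2  -0.33  0.08] [540.7  13.6  56. ] 8.47
9.0 [-0.13  0.79  0.27] [543.7  13.9  56. ] 8.78
specimen [ 446.4 -122.8   -3.9] 0.9
specimen [691.9  63.8   2.7] 0.88
specimen [571.1  17.3  53.3] 0.68
key_top [488.5  74.3  42.4] 0.89
proj pan [276.69502478 144.89389956] [554.21937257  18.01256983 342.11161366]
crop origin 176 69 scale 4
10.45
```

View pics/w3.png

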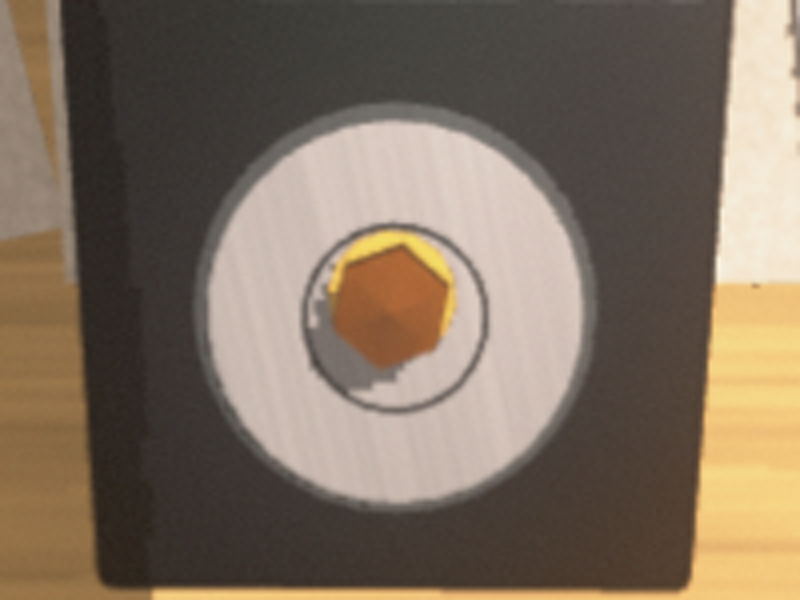

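The foot is now just inside the ring: its centre is at crop (393,293) and the ring's at (395,317), so it is about 5 mm short. One more light tap of about 4.5 mm will finish it.

```bash
python3 - <<'E'
from push import *
push([552.4,14.7],0.09,16,4,step=2.9,feed=12)
E
python3 look.py w4
```

```text
13.1 [-0.66 -0.16  0.47] [539.7  13.6  56.4] 12.24
10.2 [-1.41  0.21 -0.76] [542.3  13.8  56. ] 12.63
7.3 [-0.2   0.11 -0.02] [545.2  14.1  55.9] 13.03
4.4 [-0.91 -0.31 -0.55] [548.2  14.3  56. ] 13.42
specimen [691.2  63.   -1.9] 0.92
specimen [ 444.6 -120.7   -2.9] 0.87
specimen [575.1  16.   51.5] 0.62
pan_center [574.1  20.2  54.8] 0.63
key_top [484.8  72.9  42.7] 0.96
proj pan [276.69402469 144.85211361] [554.23349629  18.01197543 342.12376949]
crop origin 176 69 scale 4
15.0833
```

View pics/w4.png

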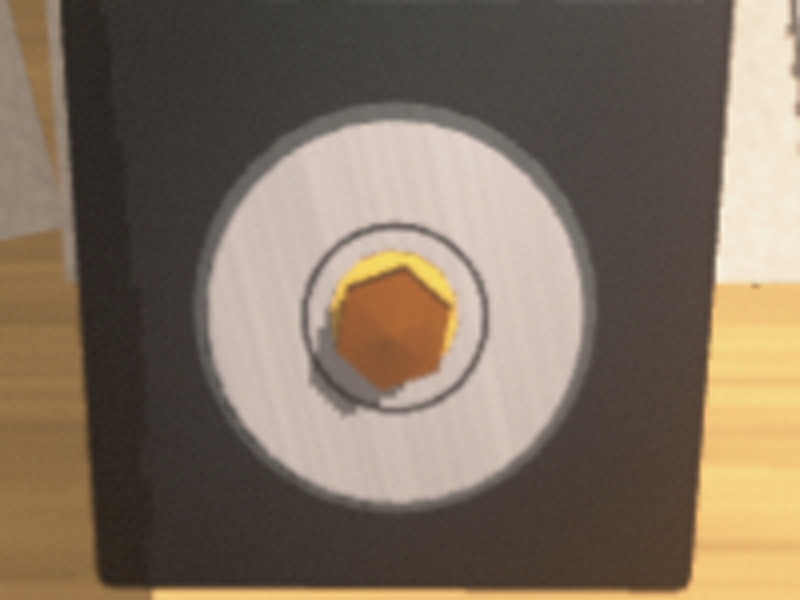

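The foot is concentric with the ring to within about 1 mm: foot at crop (394,313), ring at (395,317). Next I'll press the key at about (485.5,72).

```bash
python3 - <<'E'
from h import *
r=rot(0.0);x,y=485.5,72
ctrl.move_pose([x,y,110],r);ctrl.servo_line([x,y,51],r,feed=80);ctrl.sleep(.2)
g=lambda:np.mean([ (ctrl.sleep(.02),ctrl.get_obs()['wrist_force'])[1] for _ in range(5)],axis=0)
f0=g()
for z in (47,45,43.5,42.5,42,41.5,41):
    ctrl.servo_line([x,y,z],r,feed=20);f=g()-f0;print(z,f.round(2),np.round(ctrl.get_obs()['tool_pos'],2))
    if f[2]>9: break
ctrl.sleep(.3)
ctrl.servo_line([x,y,60],r,feed=40);ctrl.servo_line([x,y,170],r,feed=150)
print(ctrl.get_obs()['time'])
E
python3 look.py w5
```

```text
47 [0.15 0.18 0.35] [485.54  72.04  47.04]
45 [ 0.27 -0.12  1.51] [485.69  72.04  45.12]
43.5 [0.37 0.24 2.96] [485.69  72.02  43.64]
42.5 [ 0.41 -0.08  3.48] [485.69  72.04  42.61]
42 [0.78 0.47 3.41] [485.71  72.05  42.09]
41.5 [-0.17  0.2   6.75] [485.65  72.04  41.99]
41 [-1.79 -0.66 10.24] [485.74  72.03  41.96]
21.225
specimen [576.8  15.9  52. ] 0.95
specimen [ 447.3 -122.7   -1.5] 0.89
specimen [694.1  63.3   1.9] 0.56
pan_center [576.1  19.7  56.3] 0.71
key_top [486.3  73.9  44.1] 0.69
proj pan [276.67378245 145.04365064] [554.08620915  17.94525905 342.61451317]
crop origin 176 70 scale 4
22.0833
```

The key followed its spring curve to a hard stop at z = 42 mm, which is its full 5 mm of travel. The specimen still stands in place.

```bash
python3 -c "
from bench import ctrl
print(ctrl.sign_off())"
```

```text
the job is handed in; nothing more can be done
None
```

I nudged the specimen to within about 1 mm of the ring's centre, pressed the key fully down and released it, and handed the job in after about 22 s; I saw nothing else moved, and no verdict was returned.

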